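# Tuck a cover plate under the lapped flap and hold it down

## Task

Pick up the aluminium cover plate by its bridge handle, slide its plain edge under the overlapping steel flap of the open instrument housing until it is fully home against the stop, without lifting the flap. Then press the plate down flat on the housing's ledges against the sprung contact bar and finish while still holding it pressed flat, as if for a colleague to screw it down. Leave the spool, jar, meter and screwdriver alone.

Things in the scene. Friction and masses are not known exactly. Their poses are not given: they have to be found in the camera images.
- housing: Fixed grey instrument housing, open side up, 170 long (x) x 120 wide (y). Origin: centre of its underside, on the table. Its x points from the open front to the hinged rear: the plate slides in along +x. z up. Level ledges 40 mm above the table surround an opening (front ledge x -85 to -60 mm). Side rims, 5 mm higher than the ledges, have inner faces at y = +-50 mm: 5 mm clearance each side of the plate.
- flap (a joint): Hinge of the steel flap (67 x 110 x 4 mm) that laps over the rear of the opening; rad, 0 = lying level (closed, start), grows as its free lip rises. Hinge line at housing x = +80 mm. Light spring: about 1.3 N under the lip lifts it. It must stay down.
- flap_lip (a point): Middle of the flap's free lip, on its underside: 65 mm ahead of the hinge (housing x = +15 mm), 8 mm above the ledges (48 mm above the table). The stop lies 25 mm behind the lip.
- stop (a point): Foot of the stop, on the centre line at ledge height (40 mm above the table): a rigid upright face across the housing at its x = +40 mm, 25 mm behind the flap's lip and hidden under the flap; 7.5 mm high.
- contact_bar (a joint): Brass spring-loaded bar (8 mm round, 52 mm long along housing y, at housing x = -45 mm), moves straight down; m: 0 = up (start), standing 5 mm above the ledges; 0.005 = flush with them. 3 N starts it, 6 N holds it flush; if let go it raises the plate's front again.
- plate_grip (a point): Centre of the bridge handle's crossbar on the loose aluminium cover plate (110 long in x, 90 wide in y, 4 thick, about 0.18 kg, starts flat on the table). Crossbar: 10 mm thick along x, 60 long along y, from 18 to 40 mm above the plate's underside; this point is 29 mm above it. Plate axes: x from the handle towards the plain edge to be tucked in, z up. Handle is 35 mm off the middle.
- plate_edge (a point): Middle of the plate's plain edge, on its underside, 90 mm along plate x from the handle's centre line; plate axes. Home: touching the stop.
- plate_front (a point): Middle of the opposite (handle) edge, on the underside, 20 mm behind the handle's centre line; plate axes.
- spool: Bystander: metal spool, 60 mm diameter, 42 high; origin at the centre of its underside.
- jar: Bystander: amber jar, 56 mm diameter, 70 high; origin at the centre of its underside.
- meter: Bystander: grey hand meter, 150 x 75 x 34 mm, lying flat; origin at the centre of its underside.
- driver: Bystander: screwdriver lying on the table beyond the work, 200 mm long, 26 mm thick; origin at the middle of its length, on the table; x axis from handle to tip.

How it is judged:
On the way:
1. the plate's plain edge is at least 8 mm under the flap's lip (x of plate_edge in the frame of housing above 0.023 m and z of plate_edge in the frame of housing below 0.046 m and y of plate_edge in the frame of housing between -0.012 and 0.012 m), for 0.1 s.
At the end, for the whole second after the job is handed in: Plain edge under the flap, within 6 mm of the stop and 10 mm of the centre line; both plate ends within 2.5 mm of the ledges, level within 2 degrees; contact bar pressed in over 2.5 mm, flap down (under 0.03 rad), plate still, robot still bearing on it (over 1 N) (x of plate_edge in the frame of housing above 0.034 m and z of each of plate_edge, plate_front in the frame of housing below 0.0425 m and y of plate_edge in the frame of housing between -0.01 and 0.01 m and y of plate_front in the frame of housing between -0.01 and 0.01 m and z of plate_front in the frame of housing above 0.037 m and angle between plate_grip's own z axis and vertical below 0.035 rad and value of joint contact_bar above 0.0025 m and value of joint flap below 0.03 rad and linear speed of plate below 0.02 m/s and contact force between any of the fingers, the arm and plate above 1 N); the arm keeps its last pose, push and grip.
It fails at once if the flap was lifted (over 0.08 rad, 5 mm at the lip) (value of joint flap above 0.08 rad).
It fails at once if the spool was disturbed (moved over 20 mm) (distance of spool from where it was at the start of the episode above 0.02 m).
It fails at once if the jar was disturbed (moved over 20 mm) (distance of jar from where it was at the start of the episode above 0.02 m).
It fails at once if the meter was disturbed (moved over 20 mm) (distance of meter from where it was at the start of the episode above 0.02 m).
It fails at once if the driver was disturbed (moved over 20 mm) (distance of driver from where it was at the start of the episode above 0.02 m).
It also fails if it takes over 42 s, if anything falls off the work surface, if the arm or the gripper's body presses on something with over 40 N, if the wrist force passes 120 N, or if a joint passes its speed limit or range.

## Robot

A 6-joint arm with a two-finger parallel gripper is mounted at the origin on the work surface. World frame = base frame: x ahead of the robot, y to its left, z up, the work surface at z = 0. Lengths are in m, angles in rad, forces in N, time in s.
With the tool pointing down it reaches from about 0.4 to 0.825 m from the base axis. Payload 7 kg.
Tool frame: the origin (TCP) lies where the fingers leave the gripper's body, on its centre line; the fingertips stand ahead of it and the grasp point (between the pads) lies 54 mm ahead of it (arm.tips_ahead is the z of the fingertips in the tool frame, in m); z points along the fingers, y is the direction in which the jaws open and shut (so a half turn about z gives the same grasp; the last joint's range is limited). The gripper opens to 85 mm and grips with 20 to 120 N. Pads are 22 mm wide; open, the fingers measure 114 mm over their backs; the gripper's body (76 mm by 85 mm) begins 54 mm behind the grasp point. The pads swing forward as they close: fully open they stand 13 mm farther back than shut.
Start: joints at [1.423, 0.359, 0.012, 0, -1.224, -0.288], TCP at [0.285, 0.612, 0.304] pointing down, gripper open.
Joint ranges: [-3.07, 3.07], [-1.43, 2.12], [-1.02, 1.25], [-3.03, 1.67], [-3.05, -0], [-3.03, 3.03]. Speed limits (rad/s): [2.39, 2.39, 3.01, 3.14, 3.14, 3.14].

## Interface

Orientations are given as a unit quaternion [w, x, y, z].
In Python, from workcell import arm gives the robot as it stands.
- The arm moves only by the shell command python3 -m handwheel 'ROWS' [FORCE]. ROWS is JSON, a list of rows, each a list of 5 numbers: the closure in counts, from 0 (fully open) to 255 (shut), then the shift along the tool's x, y, z each as a share of 25 mm, from -1 to 1, then the turn about the tool's z as a share of 4 degrees, from -1 to 1. In form: [[grip, tx, ty, tz, twist], ...]. A call has exactly 8 rows; each row shifts and turns the commanded pose from where the row before left it, along the tool's axes as they then stand; what a row does not reach is not made up. A row lasts 1/12 s, in which the tool goes at most 41.7 mm and 7.16 degrees, less where a joint would pass 70% of its speed; a pose out of reach is approached as far as the arm can. A call with a number of a shift or a turn outside -1 to 1 is refused whole. A call with a gripper value outside its range is refused whole. The fingers move at their own pace and stop on an object; FORCE is the grip in N (left out, the last holds). Time passes only in rows, so rows that do not move let the fingers close, or fill a call up. It gives the time, the measured TCP pose, the force and the opening at its end, in the units of the state.
- arm.state(): the state, without advancing time (a new reading comes with each control period).
- arm.read_camera(name): name is "scene" or "top" or "wrist"; returns (picture, depth): 400x640x3 uint8, red, green, blue; 400x640 float32, m along the optical axis (not along the pixel's ray), 0 where there is no reading.
- arm.camera_model(name): a dict with "camera_matrix" (3x3 intrinsics, pixels), "view" (4x4, takes a point from world to camera coordinates). Camera axes: x right, y down, z forward; pixel columns grow to the right and rows downward; lengths in m; the calibration is good to about 2 mm. A picture is of the moment at which its call begins: read the wrist's pose just before it. camera_model takes no time and is no camera call; for the wrist camera it gives the pose at the moment of the call.
- arm.job_done(): hands the job in, once; it reports no verdict.
The state is a dict: "time_s": time; "joint_positions": joint angles; "qd": joint speeds; "joint_efforts": joint torques, N m; "position": TCP position; "tcp_rot": TCP orientation; "wrist_force": force on the tool from outside, world axes, zero at the start; "torque": the same for the moment, N m; "gripper_width": finger opening in m.
Only numpy, scipy, OpenCV 4.12 (cv2) and the standard library are available. Lean on these libraries where they do the work, as an engineer would, in place of code of your own. Each camera call takes 0.05 s, during which the arm holds its last target.

## Working session

There is one attempt and no reset: what is moved stays moved. The work goes in short steps, Python scripts to look and compute and a shell command to move; the robot and the scene stay as the last step left them, time stands still between calls to the robot, and variables do not carry over. Pictures are saved under pics/ and viewed, and the job is handed in when it is done.

```bash
mkdir -p pics; ls
python3 - <<'E'
from workcell import arm
import cv2,numpy as np
s=arm.state();print({k:np.round(v,3).tolist() for k,v in s.items()}, arm.tips_ahead)
for n in ("scene","top","wrist"):
    m=arm.camera_model(n)
    p,d=arm.read_camera(n)
    np.savez(f"pics/{n}0.npz",p=p,d=d,K=m["camera_matrix"],V=m["view"])
    cv2.imwrite(f"pics/{n}0.png",p[:,:,::-1])
    print(n,np.round(m["camera_matrix"],1).tolist(),np.round(m["view"],3).tolist())
E
```

```text
pics
{'time_s': 0.0, 'joint_positions': [1.423, 0.359, 0.011, -0.0, -1.224, -0.288], 'qd': [-0.001, 0.0, 0.0, 0.002, -0.002, -0.001], 'joint_efforts': [0.001, -58.331, 29.342, 6.936, -0.006, 0.0], 'position': [0.285, 0.612, 0.303], 'tcp_rot': [0.001, 0.976, -0.216, -0.0], 'wrist_force': [1.211, 0.337, 0.227], 'torque': [0.017, 0.038, -0.028], 'gripper_width': 0.085} 0.0726
scene [[399.7, 0.0, 313.9], [0.0, 399.7, 193.7], [0.0, 0.0, 1.0]] [[-0.336, 0.942, 0.003, 0.23], [0.518, 0.187, -0.835, -0.253], [-0.787, -0.279, -0.55, 1.851], [0.0, 0.0, 0.0, 1.0]]
top [[488.2, 0.0, 325.9], [0.0, 488.2, 207.7], [0.0, 0.0, 1.0]] [[0.024, -1.0, 0.005, -0.019], [-0.981, -0.025, -0.195, 0.664], [0.195, 0.0, -0.981, 1.46], [0.0, 0.0, 0.0, 1.0]]
wrist [[310.9, 0.0, 319.0], [0.0, 310.9, 202.0], [0.0, 0.0, 1.0]] [[-0.422, -0.906, 0.003, 0.673], [-0.865, 0.404, 0.297, -0.039], [-0.27, 0.123, -0.955, 0.381], [0.0, 0.0, 0.0, 1.0]]
```

View pics/top0.png

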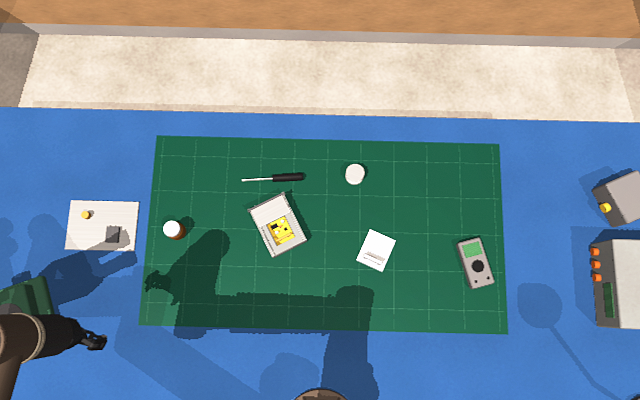

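View pics/scene0.png

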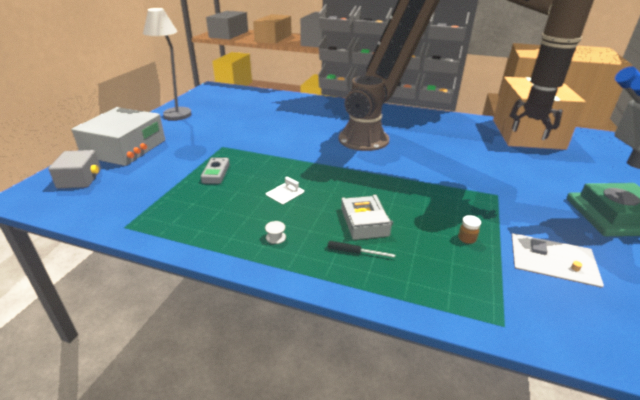

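View pics/wrist0.png

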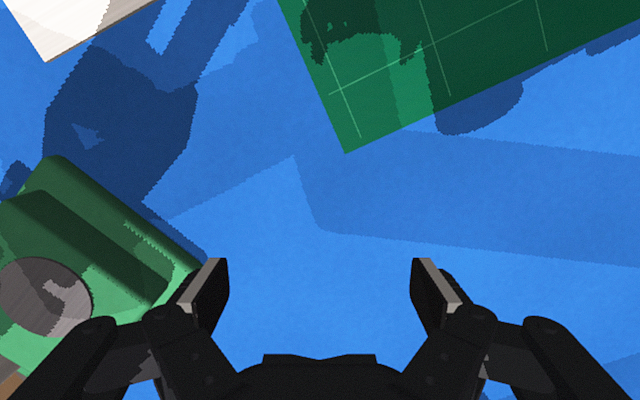

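The top view shows the plate at about (376,250), with its handle towards the bottom. The housing is at about (279,225), with the flap at its upper end. Next I enlarge both and measure them.

```bash
cat > h.py <<'E'
import numpy as np,cv2
def load(n): 
    z=np.load(f"pics/{n}.npz"); return z["p"],z["d"],z["K"],z["V"]
def ray(K,V,uv,zp):
    uv=np.atleast_2d(uv).astype(float)
    R,t=V[:3,:3],V[:3,3]; C=-R.T@t
    r=(np.c_[uv,np.ones(len(uv))]@np.linalg.inv(K).T)@R
    return C+r*((zp-C[2])/r[:,2])[:,None]
def cloud(d,K,V):
    v,u=np.mgrid[:d.shape[0],:d.shape[1]]
    c=np.stack([(u-K[0,2])/K[0,0]*d,(v-K[1,2])/K[1,1]*d,d],-1)
    return (c-V[:3,3])@V[:3,:3]
def proj(K,V,P):
    c=np.atleast_2d(P)@V[:3,:3].T+V[:3,3]; q=c@K.T; return q[:,:2]/q[:,2:]
E
python3 - <<'E'
from h import *
p,d,K,V=load("top0")
P=cloud(d,K,V)
for n,(u0,u1,v0,v1) in dict(plate=(345,405,220,280),hous=(240,320,185,265)).items():
    c=cv2.resize(p[v0:v1,u0:u1,::-1],None,fx=8,fy=8,interpolation=cv2.INTER_NEAREST)
    cv2.imwrite(f"pics/{n}_z.png",cv2.resize(c,(560,560)))
    hsv=cv2.cvtColor(p[v0:v1,u0:u1],cv2.COLOR_RGB2HSV); z=P[v0:v1,u0:u1,2]
    m=((hsv[...,1]<70)&(hsv[...,2]>90)).astype(np.uint8) if n=="plate" else ((z>0.02)).astype(np.uint8)
    print(n,"z pct",np.round(np.percentile(z[m>0],[2,10,25,50,75,90,98]),4))
    cs=max(cv2.findContours(m,0,1)[0],key=cv2.contourArea)
    box=cv2.boxPoints(cv2.minAreaRect(cs))+[u0,v0]
    w=ray(K,V,box,0.004 if n=="plate" else 0.045)
    print(box.round(1).tolist(),w.round(4).tolist(),np.linalg.norm(np.diff(w[[0,1,2]],axis=0),axis=1))
E
```

```text
plate z pct [-0.0034 -0.0006  0.0017  0.0044  0.0074  0.0115  0.0415]
[[355.2, 260.1], [369.4, 228.1], [396.1, 239.9], [381.9, 272.0]] [[0.5082, -0.1003, 0.004], [0.6125, -0.1449, 0.004], [0.576, -0.2311, 0.004], [0.4727, -0.1855, 0.004]] [0.11339379 0.09350993]
hous z pct [0.0243 0.0368 0.0411 0.0469 0.0522 0.0552 0.0595]
[[246.6, 209.2], [282.4, 190.8], [307.3, 239.2], [271.5, 257.6]] [[0.6566, 0.2477, 0.045], [0.7192, 0.137, 0.045], [0.5659, 0.0528, 0.045], [0.5057, 0.162, 0.045]] [0.12716669 0.17493325]
```

Run:
```python
import cv2
a=cv2.imread("pics/plate_z.png");b=cv2.imread("pics/hous_z.png")
cv2.imwrite("pics/both.png",cv2.resize(cv2.hconcat([a,b]),(800,400)))
```

```text
(no output)
```

View pics/both.png

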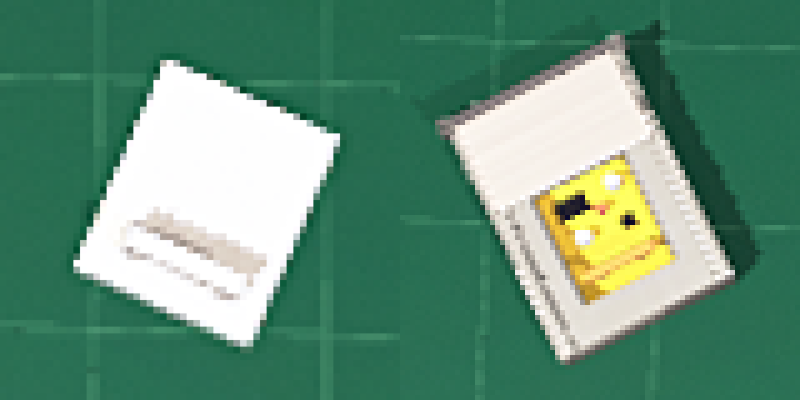

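```bash
python3 -m handwheel '[[0,1,0.7,0,0],[0,1,0.7,0,0],[0,1,0.7,0,0],[0,1,0.7,0,0],[0,1,0.7,0,0],[0,1,0.7,0,0],[0,1,0.7,0,0],[0,1,0.7,0,0]]'
python3 -m handwheel '[[0,1,0.7,0,0],[0,1,0.7,0,0],[0,1,0.7,0,0],[0,1,0.7,0,0],[0,1,0.7,0,0],[0,1,0.7,0,0],[0,1,0.7,0,0],[0,0,0,0,0]]'
cat > snap.py <<'E'
import sys,numpy as np,cv2
from workcell import arm
cam,name=sys.argv[1:3]
s=arm.state(); m=arm.camera_model(cam); p,d=arm.read_camera(cam)
np.savez(f"pics/{name}.npz",p=p,d=d,K=m["camera_matrix"],V=m["view"],pos=s["position"],q=s["tcp_rot"])
cv2.imwrite(f"pics/{name}.png",p[:,:,::-1])
q=s["tcp_rot"]; print("t",round(s["time_s"],2),"pos",np.round(s["position"],4),"yaw",round(np.degrees(2*np.arctan2(q[2],q[1])),2),"F",np.round(s["wrist_force"],1),"w",round(s["gripper_width"],4))
E
python3 snap.py wrist w1
```

```text
time_s: 0.82
position: [0.4075, 0.3991, 0.3038]
tcp_rot: [0.0, 0.976, -0.216, -0.0]
wrist_force: [-0.1, -0.1, 0.2]
gripper_width: 0.0854
time_s: 1.48
position: [0.5155, 0.212, 0.3037]
tcp_rot: [0.001, 0.976, -0.218, -0.0]
wrist_force: [-1.0, 1.3, 0.1]
gripper_width: 0.0856
t 1.48 pos [0.5155 0.212  0.3037] yaw -25.14 F [-1.   1.3  0.1] w 0.0856
```

View pics/w1.png

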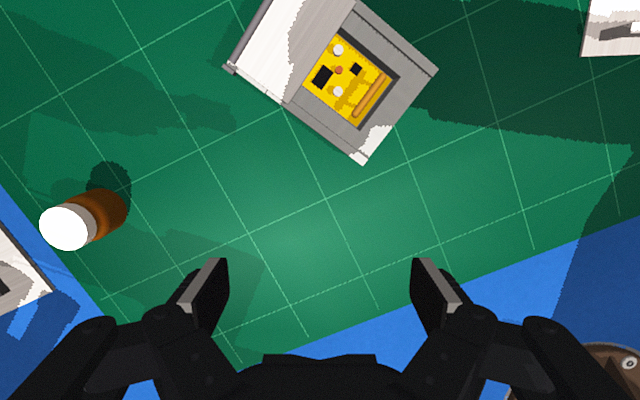

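The housing is partly in view at about (335,75). I move 90 mm along tool x to see all of it.

```bash
python3 -m handwheel '[[0,1,0.2,0,0],[0,1,0.2,0,0],[0,1,0.2,0,0],[0,0.8,0.2,0,0],[0,0,0.2,0,0],[0,0,0,0,0],[0,0,0,0,0],[0,0,0,0,0]]'
python3 snap.py wrist w2
```

```text
time_s: 2.2
position: [0.5891, 0.1536, 0.304]
tcp_rot: [-0.0, 0.976, -0.216, -0.0]
wrist_force: [-0.6, -0.3, 0.6]
gripper_width: 0.0853
t 2.2 pos [0.5891 0.1536 0.304 ] yaw -24.92 F [-0.6 -0.3  0.6] w 0.0853
```

View pics/w2.png

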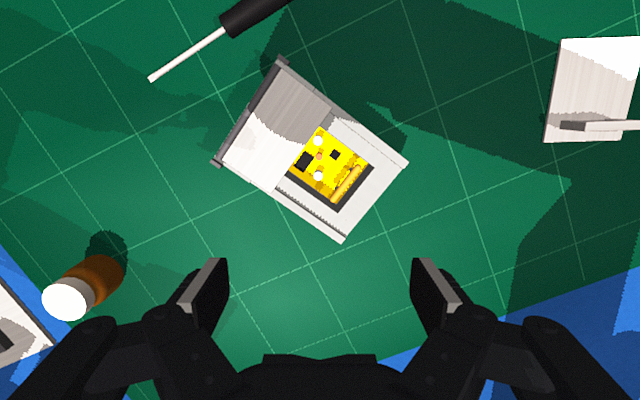

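The whole housing is now in view, with its front corners near (408,162) and (342,243). I enlarge it to fit its edges.

Run:
```python
from h import *
p,d,K,V=load("w2")
c=cv2.resize(p[50:250,205:415,::-1],None,fx=2.9,fy=2.9,interpolation=cv2.INTER_CUBIC)
cv2.imwrite("pics/w2z.png",c)
P=cloud(d,K,V)
# height map
z=P[50:250,205:415,2]
cv2.imwrite("pics/w2h.png",cv2.resize(np.uint8(np.clip(z/0.07,0,1)*255),None,fx=2.9,fy=2.9,interpolation=cv2.INTER_NEAREST))
```

```text
(no output)
```

View pics/w2z.png

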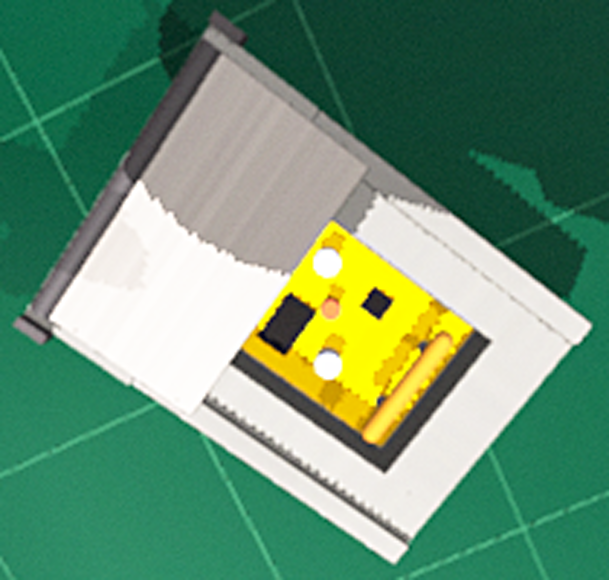

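View pics/w2h.png

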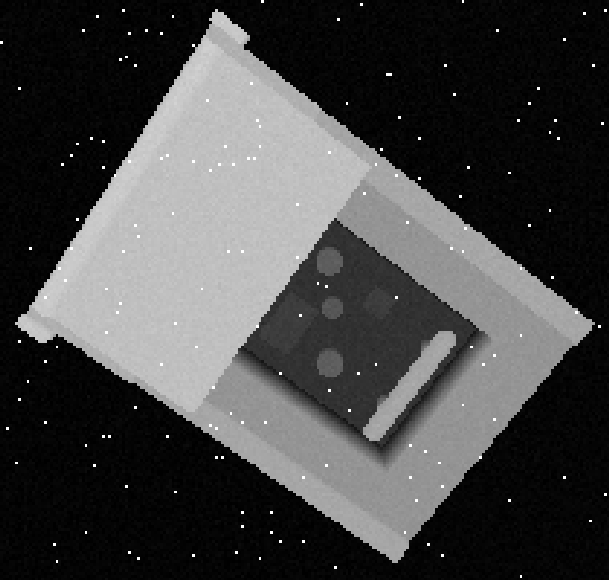

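```bash
cat > hz.py <<'E'
import sys
from h import *
p,d,K,V=load(sys.argv[1]); P=cloud(d,K,V)
near=np.hypot(P[...,0]-.612,P[...,1]-.15)<.13
def blob(lo,hi):
    m=(near&(P[...,2]>lo)&(P[...,2]<hi)).astype(np.uint8); m=cv2.medianBlur(m*255,3)
    n,l,st,_=cv2.connectedComponentsWithStats(m); k=1+np.argmax(st[1:,4]); return P[l==k]
al=blob(.03,.0480); print("ledge+rim z",np.percentile(al[:,2],[5,25,50,75,95]).round(4))
r=cv2.minAreaRect(al[:,:2].astype(np.float32)*1000); print("ledge/rim rect",r)
fl=blob(.0495,.0565); r2=cv2.minAreaRect(fl[:,:2].astype(np.float32)*1000); print("flap",r2,np.median(fl[:,2]))
# bar by colour? use whole
def yaw(r):
    b=cv2.boxPoints(r); return b
for yd in (27,28,28.5,29,29.5,30):
    a=np.radians(yd); R=np.array([[np.cos(a),np.sin(a)],[-np.sin(a),np.cos(a)]])
    q=al[:,:2]@R.T
    # spread sharpness of the outer edges
    e=[np.percentile(q[:,0],[.2,1]),np.percentile(q[:,1],[.2,1,99,99.8])]
    f=fl[:,:2]@R.T
    print(yd,[x.round(4).tolist() for x in e],"flap x",np.percentile(f[:,0],[.3,1.5,98.5]).round(4),"y",np.percentile(f[:,1],[.5,99.5]).round(4))
E
python3 hz.py w2
```

```text
ledge+rim z [0.0392 0.0404 0.0411 0.045  0.0464]
ledge/rim rect ((592.5400390625, 140.1404266357422), (129.35665893554688, 120.2513427734375), 28.50433349609375)
flap ((654.2724609375, 174.42361450195312), (69.48733520507812, 111.69975280761719), 28.55723762512207) 0.052717812548846145
27 [[0.527, 0.528], [-0.205, -0.2039, -0.0848, -0.0838]] flap x [0.6272 0.6286 0.695 ] y [-0.1969 -0.0881]
28 [[0.5249, 0.5256], [-0.2146, -0.2139, -0.0955, -0.0949]] flap x [0.6251 0.626  0.6924] y [-0.2083 -0.0998]
28.5 [[0.5236, 0.5242], [-0.2196, -0.2191, -0.1008, -0.1001]] flap x [0.6237 0.6246 0.691 ] y [-0.2141 -0.1056]
29 [[0.522, 0.5227], [-0.2249, -0.2242, -0.1059, -0.1051]] flap x [0.6223 0.6232 0.6896] y [-0.2199 -0.1113]
29.5 [[0.5202, 0.5212], [-0.2303, -0.2295, -0.1109, -0.11]] flap x [0.6206 0.6217 0.6881] y [-0.2256 -0.117 ]
30 [[0.5184, 0.5195], [-0.2357, -0.2347, -0.1159, -0.1147]] flap x [0.6188 0.6201 0.6865] y [-0.2313 -0.1227]
```

Housing measures as origin (0.6111, 0.1498), yaw 28.5°; its width is 120 mm, its ledges 40–41 mm and the flap top 52 mm, all consistent with the sizes given. Next I go over the plate.

```bash
python3 -m handwheel '[[0,0.2,1,0,0],[0,0.2,1,0,0],[0,0.2,1,0,0],[0,0.2,1,0,0],[0,0.2,1,0,0],[0,0.2,1,0,0],[0,0.2,1,0,0],[0,0.2,1,0,0]]'
python3 -m handwheel '[[0,0.2,1,0,0],[0,0.2,1,0,0],[0,0.1,1,0,0],[0,0.1,1,0,0],[0,0,0.4,0,0],[0,0,0,0,1],[0,0,0,0,1],[0,0,0,0,1]]'
python3 -m handwheel '[[0,0,0,0,1],[0,0,0,0,1],[0,0,0,0,1],[0,0,0,0,1],[0,0,0,0,1],[0,0,0,0,1],[0,0,0,0,1],[0,0,0,0,1]]'
python3 -m handwheel '[[0,0,0,0,1],[0,0,0,0,1],[0,0,0,0,1],[0,0,0,0,1],[0,0,0,0,1],[0,0,0,0,1],[0,0,0,0,1],[0,0,0,0,1]]'
python3 -m handwheel '[[0,0,0,0.5,1],[0,0,0,0.5,1],[0,0,0,0.5,1],[0,0,0,0.5,0.2],[0,0,0,0,0],[0,0,0,0,0],[0,0,0,0,0],[0,0,0,0,0]]'
python3 snap.py wrist w3
```

```text
time_s: 2.92
position: [0.5408, -0.0456, 0.3044]
tcp_rot: [-0.0, 0.977, -0.215, 0.0]
wrist_force: [0.1, -0.3, 0.1]
gripper_width: 0.0855
time_s: 3.58
position: [0.5086, -0.1509, 0.3042]
tcp_rot: [-0.0, 0.948, -0.319, 0.0]
wrist_force: [0.2, -0.4, 0.3]
gripper_width: 0.0856
time_s: 4.25
position: [0.5088, -0.1504, 0.3041]
tcp_rot: [-0.0, 0.824, -0.567, 0.0]
wrist_force: [0.1, 0.2, 0.8]
gripper_width: 0.085
time_s: 4.92
position: [0.5087, -0.1504, 0.3042]
tcp_rot: [0.0, -0.635, 0.772, -0.0]
wrist_force: [-0.6, 0.2, -0.3]
gripper_width: 0.0854
time_s: 5.58
position: [0.5092, -0.1511, 0.255]
tcp_rot: [0.001, -0.547, 0.837, -0.001]
wrist_force: [0.7, 0.1, 0.3]
gripper_width: 0.0856
t 5.58 pos [ 0.5092 -0.1511  0.255 ] yaw 246.3 F [0.7 0.1 0.3] w 0.0856
```

View pics/w3.png

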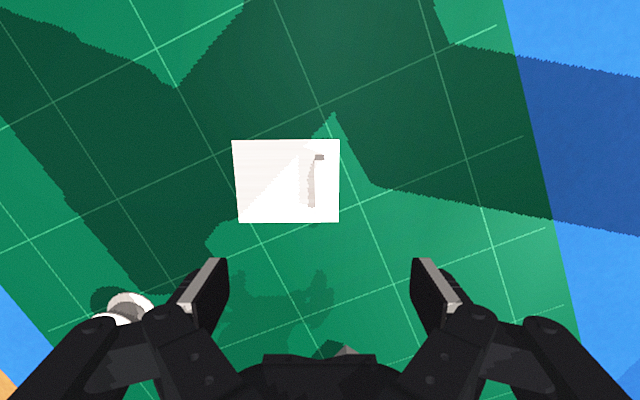

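The plate is at about (235–340, 140–222) and the handle at about (313,180), its crossbar running along the image columns as wanted.

```bash
cat > pl.py <<'E'
import sys
from h import *
p,d,K,V=load(sys.argv[1]); P=cloud(d,K,V)
near=np.hypot(P[...,0]-.54,P[...,1]-.165)<9
near=np.hypot(P[...,0]-.54,P[...,1]+.165)<.1
hsv=cv2.cvtColor(p,cv2.COLOR_RGB2HSV)
m=(near&(hsv[...,1]<90)).astype(np.uint8); m=cv2.medianBlur(m*255,3)
n,l,st,_=cv2.connectedComponentsWithStats(m); k=1+np.argmax(st[1:,4])
cs=max(cv2.findContours((l==k).astype(np.uint8),0,1)[0],key=cv2.contourArea)
w=ray(K,V,cs[:,0],0.004)[:,:2].astype(np.float32)*1000
print("plate colour",cv2.minAreaRect(w), "z",np.median(P[l==k][:,2]))
h=near&(P[...,2]>.03)&(P[...,2]<.046); h=cv2.medianBlur(h.astype(np.uint8)*255,3)>0
print("handle",cv2.minAreaRect(P[h][:,:2].astype(np.float32)*1000),np.percentile(P[h][:,2],[10,50,90]).round(4),P[h].mean(0))
E
python3 pl.py w3
```

```text
plate colour ((604.3583984375, 20.104507446289062), (212.30587768554688, 802.6365356445312), 66.40188598632812) z 0.25802656673452695
handle ((499.22161865234375, -172.69541931152344), (106.22132873535156, 9.699074745178223), 66.54739379882812) [0.0395 0.0405 0.0415] [ 0.50749297 -0.15325736  0.04257507]
```

```bash
sed -i 's/m=(near&(hsv/m=(near\&(abs(P[...,2])<.02)\&(hsv/; s/^h=near.*/h=(near\&(P[...,2]>.03)\&(P[...,2]<.046)).astype(np.uint8)\nn,l,st,_=cv2.connectedComponentsWithStats(h); h=l==(1+np.argmax(st[1:,4]))/' pl.py; python3 pl.py w3
```

```text
plate colour ((541.5712280273438, -164.33375549316406), (90.43053436279297, 111.22611999511719), 66.32857513427734) z 0.004621918652021303
handle ((508.56427001953125, -151.1601104736328), (59.27220153808594, 9.699074745178223), 66.54739379882812) [0.0395 0.0405 0.0415] [ 0.50774279 -0.15269328  0.04040972]
```

Handle is at (0.5088, −0.1510), top at 40 mm, plate x at −23.6°, and the TCP is already over it. The move is 171 mm down, then close.

```bash
python3 -m handwheel '[[0,0,0,1,0],[0,0,0,1,0],[0,0,0,1,0],[0,0,0,1,0],[0,0,0,1,0],[0,0,0,1,0],[0,0,0,0.8,0],[0,0,0,0,0]]'
python3 -m handwheel '[[0,0,0,0,0],[255,0,0,0,0],[255,0,0,0,0],[255,0,0,0,0],[255,0,0,0,0],[255,0,0,0,0],[255,0,0,0,0],[255,0,0,0,0]]' 90
python3 -m handwheel '[[255,0,0,0,0],[255,0,0,0,0],[255,0,0,0,0],[255,0,0,0,0],[255,0,0,0,0],[255,0,0,0,0],[255,0,0,0,0],[255,0,0,0,0]]'
python3 snap.py wrist w4
```

```text
time_s: 6.3
position: [0.5068, -0.1514, 0.0808]
tcp_rot: [-0.002, -0.546, 0.838, 0.002]
wrist_force: [-0.6, -0.1, -0.2]
gripper_width: 0.0852
time_s: 6.97
position: [0.5089, -0.1514, 0.0846]
tcp_rot: [0.0, -0.546, 0.837, -0.0]
wrist_force: [-1.9, 0.4, 6.7]
gripper_width: 0.0088
time_s: 7.63
position: [0.509, -0.1514, 0.0846]
tcp_rot: [0.0, -0.546, 0.837, -0.0]
wrist_force: [-1.9, 1.2, 5.7]
gripper_width: 0.0091
t 7.63 pos [ 0.509  -0.1514  0.0846] yaw 246.25 F [-1.9  1.2  5.7] w 0.0091
```

View pics/w4.png

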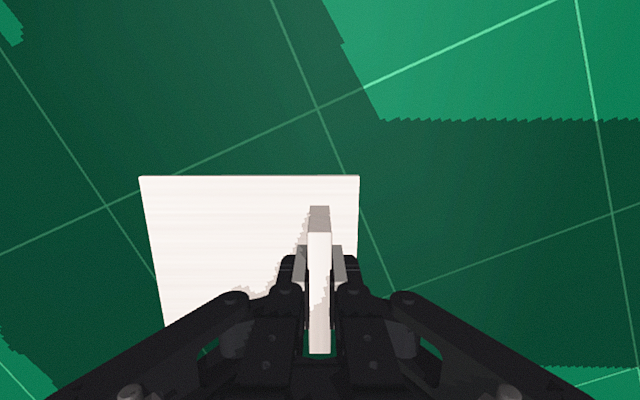

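Gripped at 9.1 mm, with the crossbar between the pads at about (320,260). I lift and check the weight.

```bash
python3 -m handwheel '[[255,0,0,-0.4,0],[255,0,0,-1,0],[255,0,0,-1,0],[255,0,0,-1,0],[255,0,0,0,0],[255,0,0,0,0],[255,0,0,0,0],[255,0,0,0,0]]'
python3 -m handwheel '[[255,0,0,0,-1],[255,0,0,0,-1],[255,0,0,0,-1],[255,0,0,0,-1],[255,0,0,0,-1],[255,0,0,0,-1],[255,0,0,0,-1],[255,0,0,0,-1]]'
python3 -m handwheel '[[255,0,0,0,-1],[255,0,0,0,-1],[255,0,0,0,-1],[255,0,0,0,-1],[255,0,0,0,-1],[255,0,0,0,0],[255,0,0,0,0],[255,0,0,0,0]]'
python3 snap.py wrist w5
```

```text
time_s: 8.35
position: [0.5078, -0.1514, 0.168]
tcp_rot: [-0.001, -0.546, 0.838, 0.001]
wrist_force: [0.5, 0.2, -2.1]
gripper_width: 0.0084
time_s: 9.02
position: [0.5079, -0.1514, 0.1676]
tcp_rot: [0.001, 0.757, -0.653, -0.001]
wrist_force: [-0.6, 0.9, -2.0]
gripper_width: 0.0084
time_s: 9.68
position: [0.5083, -0.1514, 0.1683]
tcp_rot: [0.0, 0.858, -0.514, -0.001]
wrist_force: [-0.2, 0.0, -1.8]
gripper_width: 0.0087
t 9.68 pos [ 0.5083 -0.1514  0.1683] yaw -61.91 F [-0.2  0.  -1.8] w 0.0087
```

View pics/w5.png

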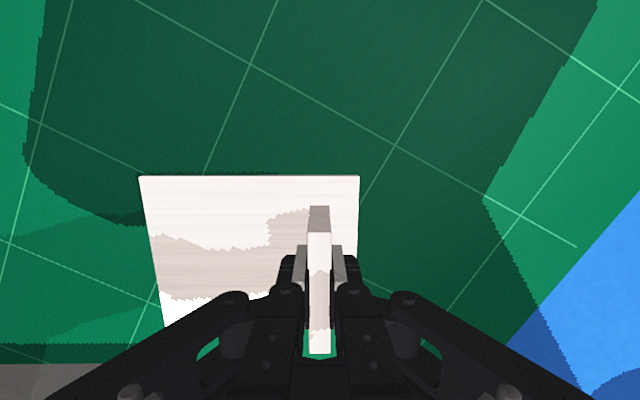

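The plate's outline is unchanged in the hand, at (140–360, 176). I check its tilt, height and yaw in the hand from depth.

```bash
cat > held.py <<'E'
import sys
from h import *
n=sys.argv[1]
p,d,K,V=load(n); z=np.load(f"pics/{n}.npz"); pos=z["pos"]; q=z["q"]
P=cloud(d,K,V)
from scipy.spatial.transform import Rotation as R
T=R.from_quat([q[1],q[2],q[3],q[0]]).as_matrix()
L=(P-pos)@T   # tool frame
m=(L[...,2]>.070)&(L[...,2]<.090)&(L[...,1]<.03)&(L[...,1]>-.115)&(L[...,0]>-.06)&(L[...,0]<.06)
m[:, :]&=True
n_,l,st,_=cv2.connectedComponentsWithStats(m.astype(np.uint8)); m=l==(1+np.argmax(st[1:,4]))
m2=cv2.erode(m.astype(np.uint8),np.ones((5,5)))>0
Q=P[m2]; Q=Q[(L[m2][:,0]>.01)]
A=np.c_[Q[:,:2]-pos[:2],np.ones(len(Q))]; c,*_=np.linalg.lstsq(A,Q[:,2],rcond=None)
for _ in range(3):
    r=Q[:,2]-A@c; k=abs(r)<.003; c,*_=np.linalg.lstsq(A[k],Q[k,2],rcond=None)
nz=T.T@np.array([-c[0],-c[1],1]); 
print("n",len(Q),"plate top below TCP",pos[2]-c[2],"tilt deg about tool x,y (normal xy)",np.degrees(nz[:2]).round(2))
B=L[m]
e=np.array([B[(abs(B[:,1]-y)<.004)][:,0].max() for y in np.arange(-.1,.02,.01)]) if len(B) else 0
print("side edge tool-x along tool-y",e.round(4), "min y",np.percentile(B[:,1],[.3,1]).round(4),"max y",np.percentile(B[:,1],[99,99.7]).round(4))
u=np.polyfit(np.arange(-.1,.02,.01),e,1); print("edge slope deg",np.degrees(u[0]))
E
python3 held.py w4; python3 held.py w5
```

```text
n 23021 plate top below TCP 0.07785896900101472 tilt deg about tool x,y (normal xy) [ 4.92 -0.57]
side edge tool-x along tool-y [0.06   0.0599 0.0599 0.06   0.06   0.0599 0.06   0.06   0.06   0.0599
 0.06   0.06  ] min y [-0.1146 -0.1139] max y [0.0286 0.0296]
edge slope deg 0.01534913710965769
n 10983 plate top below TCP 0.07988727498571656 tilt deg about tool x,y (normal xy) [-0.11 -0.14]Traceback (most recent call last):
  File "held.py", line 20, in <module>
    e=np.array([B[(abs(B[:,1]-y)<.004)][:,0].max() for y in np.arange(-.1,.02,.01)]) if len(B) else 0
                ~~~~~~~~~~~~~~~~~~~~~~~~~~~~~~~~^^
    return umr_maximum(a, axis, None, out, keepdims, initial, where)
ValueError: zero-size array to reduction operation maximum which has no identity
```

Run:
```python
from h import *
from scipy.spatial.transform import Rotation as R
z=np.load("pics/w5.npz");p,K,V,pos,q=z["p"],z["K"],z["V"],z["pos"],z["q"]
hsv=cv2.cvtColor(p,cv2.COLOR_RGB2HSV); m=(hsv[...,1]<60)&(hsv[...,2]>110)
xs=np.arange(150,350,10); vs=np.array([np.argmax(m[:,x]) for x in xs])
c=np.polyfit(xs,vs,1); k=abs(vs-np.polyval(c,xs))<2; c=np.polyfit(xs[k],vs[k],1)
r=[(np.flatnonzero(m[v,100:400])[[0,-1]]+100).tolist() for v in (182,190,200,230)]
T=R.from_quat([q[1],q[2],q[3],q[0]]).as_matrix()
pts=[(150,np.polyval(c,150)),(350,np.polyval(c,350))]+[(a[0],v) for a,v in zip(r,(182,190,200,230))]+[(a[1],v) for a,v in zip(r,(182,190,200,230))]
w=ray(K,V,pts,pos[2]-.0803); print(((w-pos)@T).round(4), vs)
h=ray(K,V,[(309,207),(330,207),(309,233),(331,233)],pos[2]-.0446); print(((h-pos)@T).round(4))
```

```text
[[ 0.0436 -0.0827  0.0802]
 [ 0.0436  0.0163  0.0803]
 [ 0.04   -0.0888  0.0802]
 [ 0.0359 -0.089   0.0802]
 [ 0.0307 -0.0889  0.0802]
 [ 0.0143 -0.0885  0.0802]
 [ 0.04    0.0209  0.0803]
 [ 0.0359  0.021   0.0803]
 [ 0.0306  0.0207  0.0803]
 [ 0.0142  0.0208  0.0803]] [175 175 175 175 175 175 175 175 175 175 175 175 175 175 175 175 175 175
 175 175]
[[ 0.0386 -0.003   0.0446]
 [ 0.0386  0.0052  0.0446]
 [ 0.0276 -0.0031  0.0446]
 [ 0.0276  0.0057  0.0446]]
```

Plate is square and level in the hand. Next, carry to the pre-insert point (handle at housing x −85).

```bash
python3 -m handwheel '[[255,-0.8,-0.6,0,0],[255,-0.8,-0.6,0,0],[255,-0.8,-0.6,0,0],[255,-0.8,-0.6,0,0],[255,-0.8,-0.6,0,0],[255,-0.8,-0.6,0,0],[255,-0.8,-0.6,0,0],[255,-0.8,-0.6,0,0]]'
python3 -m handwheel '[[255,-0.8,-0.5,0,-0.1],[255,-0.7,-0.3,0,0],[255,-0.5,-0.3,0,0],[255,-0.2,0,0,0],[255,0,0,0,0],[255,0,0,0,0],[255,0,0,0,0],[255,0,0,0,0]]'
python3 snap.py wrist w6; python3 snap.py top t6
```

```text
time_s: 10.4
position: [0.5387, 0.0476, 0.1688]
tcp_rot: [0.0, 0.858, -0.514, -0.0]
wrist_force: [-0.6, -0.1, -2.2]
gripper_width: 0.0087
time_s: 11.07
position: [0.5366, 0.1069, 0.1689]
tcp_rot: [0.0, 0.86, -0.511, -0.0]
wrist_force: [-0.1, -0.9, -2.0]
gripper_width: 0.0089
t 11.07 pos [0.5366 0.1069 0.1689] yaw -61.44 F [-0.1 -0.9 -2. ] w 0.0089
t 11.12 pos [0.5367 0.107  0.1689] yaw -61.44 F [ 0.6  0.5 -2.1] w 0.0085
```

View pics/w6.png

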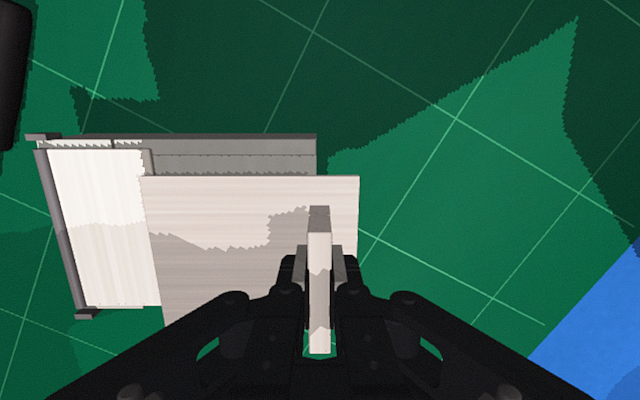

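Housing's right rim shows along rows 134–175, its front corner is at (317,134) and the flap lip is near (145,150). I measure it relative to the plate in this same view.

```bash
cat > rel.py <<'E'
import sys
from h import *
from scipy.spatial.transform import Rotation as R
z=np.load(f"pics/{sys.argv[1]}.npz");p,d,K,V,pos,q=[z[k] for k in("p","d","K","V","pos","q")]
T=R.from_quat([q[1],q[2],q[3],q[0]]).as_matrix()
P=cloud(d,K,V); L=(P-pos)@T; zz=P[...,2]
def cc(m):
    n,l,st,_=cv2.connectedComponentsWithStats(cv2.medianBlur(m.astype(np.uint8)*255,3)); return l==(1+np.argmax(st[1:,4]))
rim=cc((zz>.0425)&(zz<.0485)&(L[...,0]>.02)&(L[...,1]>-.15)&(L[...,1]<.1))
B=L[rim]; 
ys=np.arange(-.07,.0,.01)
print("rim outer x(tool)",[np.percentile(B[abs(B[:,1]-y)<.004][:,0],[1,99]).round(4).tolist() for y in ys if (abs(B[:,1]-y)<.004).sum()>5], "front y",np.percentile(B[:,1],[99,99.7]).round(4),"z",np.median(zz[rim]))
fl=cc((zz>.0495)&(zz<.058)&(L[...,1]<-.06)&(L[...,0]<.08)); F=L[fl]
print("flap lip y(tool)",[np.percentile(F[abs(F[:,0]-x)<.004][:,1],99).round(4) for x in np.arange(-.02,.05,.01) if (abs(F[:,0]-x)<.004).sum()>5],"x max",np.percentile(F[:,0],[99,99.7]).round(4),"z",np.median(zz[fl]))
E
python3 rel.py w6
```

```text
rim outer x(tool) [[0.0474, 0.0572], [0.0475, 0.0572], [0.0474, 0.0573], [0.0474, 0.0572], [0.0474, 0.0573], [0.0475, 0.0572], [0.0475, 0.0572], [0.0476, 0.0764]] front y [-0.0015  0.0008] z 0.04568797683670243
flap lip y(tool) [np.float64(-0.1104), np.float64(-0.1106), np.float64(-0.1105), np.float64(-0.1105), np.float64(-0.1104), np.float64(-0.1105), np.float64(-0.1007), np.float64(-0.101)] x max [0.052  0.0764] z 0.05266565996467394
```

Relative to the plate, the housing centre line is 1.3 mm off along tool −x, its yaw is parallel, and the lip is 11.8 mm ahead of the plate edge. I correct the lateral offset and lower to 2 mm above the ledges, which starts pressing the bar.

```bash
python3 -m handwheel '[[255,-0.05,0,0.5,0],[255,0,0,0.5,0],[255,0,0,0.4,0],[255,0,0,0.2,0],[255,0,0,0.1,0],[255,0,0,0,0],[255,0,0,0,0],[255,0,0,0,0]]'
python3 snap.py wrist w7; python3 rel.py w7;  python3 snap.py scene s7
```

```text
time_s: 11.83
position: [0.5363, 0.1088, 0.127]
tcp_rot: [-0.0, 0.86, -0.51, 0.0]
wrist_force: [-1.3, -1.9, 2.1]
gripper_width: 0.0086
t 11.83 pos [0.5363 0.1088 0.127 ] yaw -61.37 F [-1.3 -1.9  2.1] w 0.0086
rim outer x(tool) [[0.0202, 0.0434], [0.0205, 0.0434], [0.0202, 0.0434], [0.0203, 0.0434], [0.0204, 0.0435], [0.0203, 0.0436], [0.0204, 0.0436], [0.0284, 0.0764]] front y [0.02   0.0208] z 0.04724416525097608
flap lip y(tool) [np.float64(-0.1), np.float64(-0.1001), np.float64(-0.1001), np.float64(-0.1), np.float64(-0.1001), np.float64(-0.0999), np.float64(-0.0998), np.float64(-0.0998)] x max [0.0538 0.0764] z 0.05258849052831698
t 11.88 pos [0.5364 0.1089 0.1271] yaw -61.37 F [-0.9 -2.1  2.8] w 0.0085
```

View pics/w7.png

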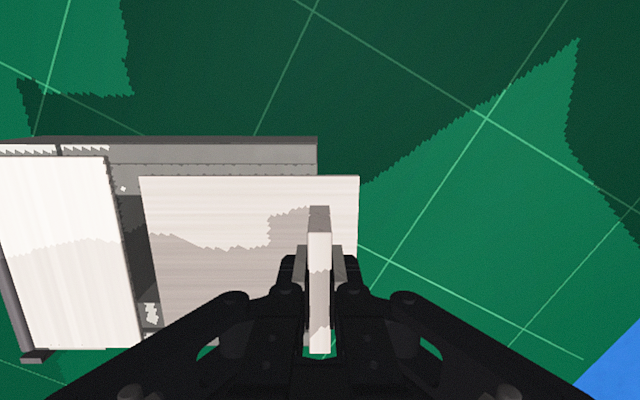

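Bar load shows on the wrist (−2 to +2.5 N). I check the plate's tilt before tucking it in.

Run:
```python
from h import *
from scipy.spatial.transform import Rotation as R
z=np.load("pics/w7.npz");p,d,K,V,pos,q=[z[k] for k in("p","d","K","V","pos","q")]
T=R.from_quat([q[1],q[2],q[3],q[0]]).as_matrix()
L=(cloud(d,K,V)-pos)@T
m=(L[...,2]>.074)&(L[...,2]<.084)&(L[...,0]>.012)&(L[...,0]<.041)&(L[...,1]>-.086)&(L[...,1]<-.015)
B=L[m];A=np.c_[B[:,:2],np.ones(len(B))];c=np.linalg.lstsq(A,B[:,2],rcond=None)[0]
print(len(B),c, "z at edge/handle",c[2]-.089*c[1]+.02*c[0],c[2]+.02*c[0],"deg",np.degrees(c[:2]))
```

```text
7469 [-0.00071949 -0.00065122  0.07980208] z at edge/handle 0.0798456464884775 0.07978768810772568 deg [-0.0412237  -0.03731203]
```

Level. I lower another 0.7 mm and slide in slowly for about 28 mm.

```bash
python3 -m handwheel '[[255,0,0,0.03,0],[255,0,-0.15,0,0],[255,0,-0.15,0,0],[255,0,-0.15,0,0],[255,0,-0.15,0,0],[255,0,0,0,0],[255,0,0,0,0],[255,0,0,0,0]]'
python3 snap.py wrist w8; python3 rel.py w8
```

```text
time_s: 12.6
position: [0.5501, 0.1166, 0.126]
tcp_rot: [-0.001, 0.86, -0.51, 0.001]
wrist_force: [1.0, 0.0, 2.7]
gripper_width: 0.0086
t 12.6 pos [0.5501 0.1166 0.126 ] yaw -61.35 F [1.  0.  2.7] w 0.0086
rim outer x(tool) [[0.0202, 0.0433], [0.0204, 0.0434], [0.0203, 0.0434], [0.0205, 0.0434], [0.0203, 0.0435], [0.0203, 0.0434], [0.0203, 0.0435], [0.0284, 0.0764]] front y [0.02   0.0208] z 0.04616136878136022
flap lip y(tool) [np.float64(-0.0842), np.float64(-0.0841), np.float64(-0.0842), np.float64(-0.0842), np.float64(-0.0841), np.float64(-0.0842), np.float64(-0.0841), np.float64(-0.084)] x max [0.0541 0.0764] z 0.05265087357730232
```

View pics/w8.png

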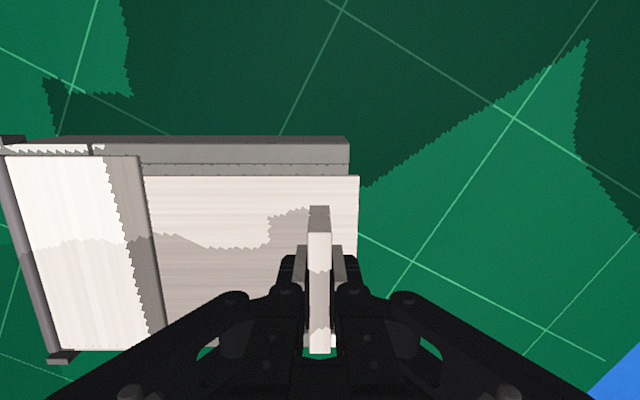

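Edge is now about 5 mm under the lip and the flap height is unchanged. About 20 mm remain.

```bash
python3 -m handwheel '[[255,0,-0.15,0,0],[255,0,-0.15,0,0],[255,0,-0.15,0,0],[255,0,-0.15,0,0],[255,0,-0.1,0,0],[255,0,0,0,0],[255,0,0,0,0],[255,0,0,0,0]]'
python3 snap.py wrist w9; python3 rel.py w9
```

```text
time_s: 13.32
position: [0.5651, 0.1247, 0.1259]
tcp_rot: [-0.001, 0.86, -0.51, 0.0]
wrist_force: [-0.2, 0.1, 2.1]
gripper_width: 0.0085
t 13.32 pos [0.5651 0.1247 0.1259] yaw -61.36 F [-0.2  0.1  2.1] w 0.0085
rim outer x(tool) [[0.0204, 0.0432], [0.0205, 0.0434], [0.0201, 0.0434], [0.0202, 0.0434], [0.0204, 0.0435], [0.0202, 0.0435], [0.0204, 0.0436], [0.0285, 0.0764]] front y [0.0202 0.0209] z 0.04595834337879858
flap lip y(tool) [np.float64(-0.0673), np.float64(-0.0674), np.float64(-0.0673), np.float64(-0.0673), np.float64(-0.0673), np.float64(-0.0672), np.float64(-0.0672), np.float64(-0.0674)] x max [0.0541 0.0764] z 0.05267960897063465
```

3.4 mm to the stop. I creep on until force builds.

```bash
python3 -m handwheel '[[255,0,-0.06,0,0],[255,0,-0.06,0,0],[255,0,0,0,0],[255,0,-0.02,0,0],[255,0,-0.02,0,0],[255,0,0,0,0],[255,0,0,0,0],[255,0,0,0,0]]'
python3 snap.py wrist w10; python3 rel.py w10
```

```text
time_s: 14.03
position: [0.568, 0.1263, 0.1256]
tcp_rot: [0.0, 0.86, -0.51, -0.0]
wrist_force: [-2.9, -0.5, 2.7]
gripper_width: 0.0083
t 14.03 pos [0.568  0.1263 0.1256] yaw -61.37 F [-2.9 -0.5  2.7] w 0.0083
rim outer x(tool) [[0.0203, 0.0434], [0.0204, 0.0434], [0.0202, 0.0434], [0.0203, 0.0434], [0.0202, 0.0435], [0.0201, 0.0435], [0.0283, 0.0764]] front y [0.0203 0.0209] z 0.04566688709936544
flap lip y(tool) [np.float64(-0.0641), np.float64(-0.0641), np.float64(-0.0641), np.float64(-0.0641), np.float64(-0.064), np.float64(-0.0641), np.float64(-0.064), np.float64(-0.064)] x max [0.0542 0.0764] z 0.052695849477954054
```

At home (24.8 mm under the lip, reaction beginning). A last 1 mm nudge, then press down.

```bash
python3 -m handwheel '[[255,0,-0.04,0,0],[255,0,0,0,0],[255,0,0,0,0],[255,0,0,0.02,0],[255,0,0,0.02,0],[255,0,0,0.02,0],[255,0,0,0,0],[255,0,0,0,0]]'
python3 snap.py wrist w11; python3 rel.py w11
```

```text
time_s: 14.75
position: [0.5683, 0.1265, 0.1246]
tcp_rot: [0.001, 0.86, -0.51, -0.0]
wrist_force: [-6.6, -2.5, 9.2]
gripper_width: 0.0084
t 14.75 pos [0.5683 0.1265 0.1246] yaw -61.38 F [-6.6 -2.5  9.2] w 0.0084
rim outer x(tool) [[0.0228, 0.043], [0.0204, 0.0435], [0.0203, 0.0434], [0.0202, 0.0434], [0.0202, 0.0435], [0.0203, 0.0435], [0.0202, 0.0435], [0.0283, 0.0764]] front y [0.0203 0.0209] z 0.04471181908999177
flap lip y(tool) [np.float64(-0.0638), np.float64(-0.0638), np.float64(-0.0637), np.float64(-0.0639), np.float64(-0.0638), np.float64(-0.0638), np.float64(-0.0638), np.float64(-0.0638)] x max [0.054  0.0764] z 0.05268711538774304
```

Stopped by the stop (about 7 N) and seated at 40.0 mm. I press a little further to confirm it is hard on the ledges.

```bash
python3 -m handwheel '[[255,0,0,0.02,0],[255,0,0,0.02,0],[255,0,0,0.02,0],[255,0,0,0,0],[255,0,0,0,0],[255,0,0,0,0],[255,0,0,0,0],[255,0,0,0,0]]'
python3 snap.py wrist w12; python3 rel.py w12; python3 snap.py top t12
python3 - <<'E'
from h import *
from scipy.spatial.transform import Rotation as R
z=np.load("pics/w12.npz");p,d,K,V,pos,q=[z[k] for k in("p","d","K","V","pos","q")]
T=R.from_quat([q[1],q[2],q[3],q[0]]).as_matrix()
P=cloud(d,K,V);L=(P-pos)@T
m=(L[...,2]>.074)&(L[...,2]<.084)&(L[...,0]>.012)&(L[...,0]<.041)&(L[...,1]>-.058)&(L[...,1]<-.015)
B=P[m]-pos;B=np.c_[L[m][:,:2],P[m][:,2]];A=np.c_[B[:,:2],np.ones(len(B))];c=np.linalg.lstsq(A,B[:,2],rcond=None)[0]
print("plate top z",c[2],"tilt deg",np.degrees(c[:2]),"z edge,front",c[2]-.089*c[1],c[2]+.02*c[1])
m=(P[...,2]>.049)&(P[...,2]<.057)&(L[...,1]<-.066)&(L[...,1]>-.125)&(L[...,0]>-.02)&(L[...,0]<.045)
B=np.c_[L[m][:,:2],P[m][:,2]];A=np.c_[B[:,:2],np.ones(len(B))];c=np.linalg.lstsq(A,B[:,2],rcond=None)[0]
print("flap tilt rad",c[1],c[0])
E
```

```text
time_s: 15.47
position: [0.5683, 0.1265, 0.1245]
tcp_rot: [0.0, 0.86, -0.51, -0.0]
wrist_force: [-14.0, -2.1, 22.5]
gripper_width: 0.0085
t 15.47 pos [0.5683 0.1265 0.1245] yaw -61.35 F [-14.   -2.1  22.5] w 0.0085
rim outer x(tool) [[0.0268, 0.0427], [0.0201, 0.0434], [0.0203, 0.0435], [0.0205, 0.0435], [0.0202, 0.0434], [0.0203, 0.0435], [0.0202, 0.0435], [0.0284, 0.0764]] front y [0.0203 0.0209] z 0.044725902619621866
flap lip y(tool) [np.float64(-0.0639), np.float64(-0.0639), np.float64(-0.0638), np.float64(-0.0639), np.float64(-0.0638), np.float64(-0.0638), np.float64(-0.0638), np.float64(-0.0639)] x max [0.0541 0.0764] z 0.05269209234405928
t 15.52 pos [0.5683 0.1265 0.1245] yaw -61.35 F [-13.1  -2.6  23. ] w 0.0085
plate top z 0.044769391823000104 tilt deg [0.009475   0.10151767] z edge,front 0.044611700051822516 0.044804828176073716
flap tilt rad -0.002465040147581317 0.0007508256564636179
```

View pics/w12.png

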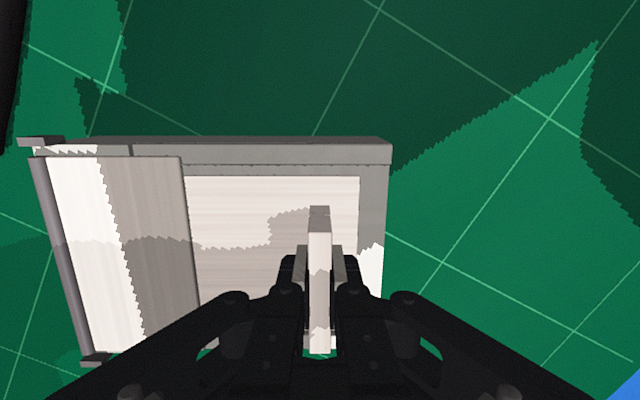

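View pics/t12.png

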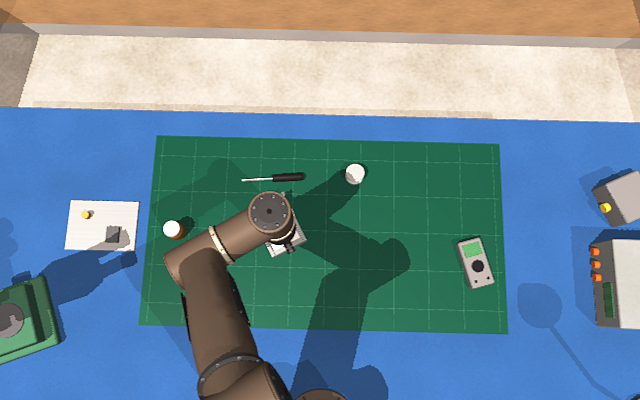

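The plate is flat and tucked under the flap, with its front edge at column 360 on the front ledge and an even gap to the rim. The bystanders stand where they were. Handing in.

```bash
python3 -c "
from workcell import arm
arm.job_done(); s=arm.state(); print(s['time_s'],s['position'],s['wrist_force'])"
```

```text
the job is handed in; nothing more can be done
the job is handed in; nothing more can be done
```

I gripped the plate by its bridge handle, lowered it level over the contact bar and slid it under the flap until it met the stop. Then I pressed it down onto the ledges and handed in at about 15.5 s, still gripping and pressing; no verdict is reported.

Last checks before handing in:
- **Home against the stop:** the plain edge is about 25 mm behind the lip, and the stop pushes back with about 13–14 N along the slide.
- **Flat and pressed down:** the underside is about 40 mm above the table by arm height, with a tilt of about 0.1°. The wrist reads about 23 N upward. The last 1.5 mm of commanded push moved the plate only 0.1 mm, so it is hard on the ledges. The bar is under the plate and out of view, so I take it as flush from this.
- **Flap:** it tilts about 0.002 rad and its height never changed during the slide.
- **Bystanders:** the spool, jar, meter and screwdriver look unmoved in the top view.
- **Disagreement:** the wrist camera reads about 1 mm off the arm in x, y and z, within its stated 2 mm. I therefore aligned the plate to the housing in one and the same picture.

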